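# Find the soft spring strip

### The arm

A 6-joint arm with a two-finger parallel gripper is mounted at the origin on the work surface. World frame = base frame: x ahead of the robot, y to its left, z up, the work surface at z = 0. Lengths are in m, angles in rad, forces in N, time in s.
With the tool pointing down it reaches from about 0.4 to 0.925 m from the base axis. Payload 3.4 kg.
Tool frame: the origin (TCP) lies between the finger pads; the fingertips stand 19 mm ahead of it and the grasp point (between the pads) is the TCP; z points along the fingers, y is the line along which they close (so a half turn about z gives the same grasp; the last joint's range is limited). The gripper opens to 85 mm and grips with 20 to 120 N. Pads are 22 mm wide; open, the fingers measure 114 mm over their backs; the gripper's body (76 mm by 85 mm) begins 54 mm behind the grasp point. The pads swing forward as they close: fully open they stand 13 mm farther back than shut.
Start: joints at [-1.415, 0.307, 1.506, -0, 1.328, -0.073], TCP at [0.13, -0.56, 0.25] pointing down, gripper open.
Joint ranges: [-3.12, 3.12], [-1.05, 2.28], [0.14, 2.33], [-1.42, 4.57], [0.1, 2.73], [-2.68, 2.68]. Speed limits (rad/s): [2.57, 2.57, 3.14, 3.14, 3.14, 3.14].

### API

Orientations are given as a unit quaternion [x, y, z, w].
In Python, from rig import * gives the robot as it stands. The module is installed in compiled form; this text tells all that it offers.
- The arm moves only by the tool step_arm, never from a script. Its argument "commands" is a list of rows, each a list of 4 numbers: the shift along the world's x, y, z in mm, then the turn about the world's z in degrees. In form: [[dx, dy, dz, turn], ...]. A call has 1 to 5 rows; each row shifts and turns the commanded pose from where the row before left it; what a row does not reach is not made up. A row lasts 1/10 s, in which the tool goes at most 50 mm and 8.59 degrees, less where a joint would pass 70% of its speed; a pose out of reach is approached as far as the arm can. A call is refused whole if a number of a shift passes 50 or a number of a turn 8.59, either way. A call with a gripper value outside its range is refused whole. "hand" is the closure, from 0 (fully open) to 1 (shut), set as the call begins (left out, the last holds). The fingers move at their own pace and stop on an object; "newtons" is the grip in N (left out, the last holds). Time passes only in rows, so rows that do not move let the fingers close. It gives the time, the measured TCP pose, the force, the opening and the grip force at its end, in the units of the state.
- get_obs(): the state, without advancing time (a new reading comes with each control period).
- get_image(name): name is "side" or "top"; returns a dict with "color" (384x512x3 uint8, blue, green, red), "fx", "fy", "cx", "cy" (pixels), "k1" (the pictures are not rectified: a ray, as slopes to the right and down, at radius r is drawn at 1 + k1 r^2 times it, then the intrinsics apply), "T" (4x4, takes a point from camera to world coordinates). Camera axes: x right, y down, z forward; pixel columns grow to the right and rows downward; lengths in m; the calibration is good to about 2 mm. A picture is of the moment at which its call begins. There is no depth.
- close_job(): hands the job in; it is judged then, once.
The state is a dict: "t": time; "joint_positions": joint angles; "qd": joint speeds; "tau": joint torques, N m; "tool_pos": TCP position; "orientation": TCP orientation; "wrist_force": force on the tool from outside, world axes, zero at the start; "ft_torque": the same for the moment, N m; "opening": finger opening in m; "grip_force": force on a finger pad.
Only numpy, scipy, OpenCV 4.12 (cv2) and the standard library are available. Lean on these libraries where they do the work, as an engineer would, in place of code of your own. Each camera call takes 0.05 s, during which the arm holds its last target. There are 200 camera calls.

### The job

Three brass strips for spring clasps are clamped in testers on the board: going from the robot's left to its right, press the free end of each one gently (never more than 20 newtons) down onto its stop, hold it there a moment, and let it up again. Then stand the wooden peg upright in the dish behind the strip that gave most easily, and let go of it. Leave the block, the glass and the jar where they are.

Things in the scene. Friction and masses are not known exactly. Their poses are not given: they have to be found in the camera images.
- board: plywood board 230 x 300 x 12 mm lying on the table, carrying the three testers side by side; origin at the centre of its underside, x away from the robot, y to the robot's left, z up (turned by up to 0.3 rad). The testers stand at board y = about +90 mm (left), 0 (middle), -90 mm (right)
- tester_a: one of three alike strip testers fixed on the board (a, b, c in varying order). Origin: centre of underside, on the board's top; x from the strip's free end to clamp and dish. Base 190x56x10 mm; steel clamp 40x40 at x 5..45, top z 56 (screws 61); brass strip 16 wide, 2 thick, in the clamp at z 43, free end at x -85 over a stop post with a rubber cap; round dish behind the clamp
- stud_a (a point): topmost line of the brass cross-bar (8 mm diameter, 16 mm long, across the strip) at the free end of tester_a's strip: the place to press straight down. At rest 51 mm above the tester's underside; moves with the strip; reaches the stop 7 to 11 mm lower. Its y axis is along the bar
- strip_a (a joint): downward bend of tester_a's strip, rad: 0 at rest; bending point 70 mm from the cross-bar; springs back when let go. The stop comes at 0.1 to 0.16 (7 to 11 mm at the cross-bar), unlike on each tester: it must be felt. Force at the cross-bar rises steadily to 2-10 N at the stop, then steeply: over 11 N it is on the stop. The softest strip's N per mm is under half the others'
- dish_a (a point): centre of the floor of tester_a's round steel dish: inside diameter 40 mm, rim 6 mm above this floor, outside diameter 47 mm; 70 mm in +x from the tester's origin, 12 mm above its underside; only 1.5 mm from the clamp, so hold the peg with the fingers closing along the tester's y
- tester_b: one of three alike strip testers fixed on the board (a, b, c in varying order). Origin: centre of underside, on the board's top; x from the strip's free end to clamp and dish. Base 190x56x10 mm; steel clamp 40x40 at x 5..45, top z 56 (screws 61); brass strip 16 wide, 2 thick, in the clamp at z 43, free end at x -85 over a stop post with a rubber cap; round dish behind the clamp
- stud_b (a point): topmost line of the brass cross-bar (8 mm diameter, 16 mm long, across the strip) at the free end of tester_b's strip: the place to press straight down. At rest 51 mm above the tester's underside; moves with the strip; reaches the stop 7 to 11 mm lower. Its y axis is along the bar
- strip_b (a joint): downward bend of tester_b's strip, rad: 0 at rest; bending point 70 mm from the cross-bar; springs back when let go. The stop comes at 0.1 to 0.16 (7 to 11 mm at the cross-bar), unlike on each tester: it must be felt. Force at the cross-bar rises steadily to 2-10 N at the stop, then steeply: over 11 N it is on the stop. The softest strip's N per mm is under half the others'
- dish_b (a point): centre of the floor of tester_b's round steel dish: inside diameter 40 mm, rim 6 mm above this floor, outside diameter 47 mm; 70 mm in +x from the tester's origin, 12 mm above its underside; only 1.5 mm from the clamp, so hold the peg with the fingers closing along the tester's y
- tester_c: one of three alike strip testers fixed on the board (a, b, c in varying order). Origin: centre of underside, on the board's top; x from the strip's free end to clamp and dish. Base 190x56x10 mm; steel clamp 40x40 at x 5..45, top z 56 (screws 61); brass strip 16 wide, 2 thick, in the clamp at z 43, free end at x -85 over a stop post with a rubber cap; round dish behind the clamp
- stud_c (a point): topmost line of the brass cross-bar (8 mm diameter, 16 mm long, across the strip) at the free end of tester_c's strip: the place to press straight down. At rest 51 mm above the tester's underside; moves with the strip; reaches the stop 7 to 11 mm lower. Its y axis is along the bar
- strip_c (a joint): downward bend of tester_c's strip, rad: 0 at rest; bending point 70 mm from the cross-bar; springs back when let go. The stop comes at 0.1 to 0.16 (7 to 11 mm at the cross-bar), unlike on each tester: it must be felt. Force at the cross-bar rises steadily to 2-10 N at the stop, then steeply: over 11 N it is on the stop. The softest strip's N per mm is under half the others'
- dish_c (a point): centre of the floor of tester_c's round steel dish: inside diameter 40 mm, rim 6 mm above this floor, outside diameter 47 mm; 70 mm in +x from the tester's origin, 12 mm above its underside; only 1.5 mm from the clamp, so hold the peg with the fingers closing along the tester's y
- peg: turned wooden peg, 60 g, standing upright: round foot 30 mm diameter and 10 mm high, tapering by 14 mm height to an 18 mm diameter stem up to 58 mm. Origin: centre of the underside, z up along the stem. It starts on the table left or right of the board
- block: steel bench block, a 45 mm cube, loose on the table; bystander; origin: centre of its underside
- tumbler: drinking glass, 68 mm diameter, 90 mm high, loose on the table; bystander; origin: centre of its underside
- jar: lidded jar, 52 mm diameter, 60 mm high, loose on the table; bystander; origin: centre of its underside

How it is judged:
By the outcome, as a careful person would: the job done as asked, in the order asked, and still so for the second after the job is handed in, with the robot touching nothing.
It also fails if it takes over 72 s, if anything falls off the work surface, if the arm or the gripper's body presses on something with over 40 N, if the wrist force passes 120 N, or if a joint passes its speed limit or range.

## Working session

There is one attempt and no reset: what is moved stays moved. The work goes in short steps, Python scripts to look and compute and a tool call to move; the robot and the scene stay as the last step left them, time stands still between calls to the robot, and variables do not carry over. Pictures are saved under pics/ and viewed, at most 10 in all, crops included, and the job is handed in when it is done.

Besides the shell and the picture viewer there is one more tool, called after "Emit:" as name(argument=value, ...) on one line, values as JSON. step_arm: Moves the arm, as the interface text tells. Its arguments: {"type":"object","properties":{"commands":{"type":"array","items":{"type":"array","items":{"type":"number"}}},"hand":{"type":"number"},"newtons":{"type":"number"}},"required":["commands"]}

```bash
mkdir -p pics
cat > h.py <<'E'
from rig import *
import numpy as np, cv2
def und(im,u,v):
    x=(u-im["cx"])/im["fx"]; y=(v-im["cy"])/im["fy"]; a,b=x,y
    for _ in range(20):
        s=1+im["k1"]*(a*a+b*b); a,b=x/s,y/s
    return np.array([a,b,1.])
def ray(im,u,v):
    d=im["T"][:3,:3]@und(im,u,v); return im["T"][:3,3],d/np.linalg.norm(d)
def onz(im,u,v,z):
    o,d=ray(im,u,v); return o+d*(z-o[2])/d[2]
def proj(im,p):
    c=np.linalg.inv(im["T"])@np.append(p,1); a,b=c[:2]/c[2]; s=1+im["k1"]*(a*a+b*b)
    return np.array([im["fx"]*a*s+im["cx"],im["fy"]*b*s+im["cy"]])
def tri(i1,p1,i2,p2):
    A=[];B=[];
    o1,d1=ray(i1,*p1);o2,d2=ray(i2,*p2)
    s=np.linalg.lstsq(np.c_[d1,-d2],o2-o1,rcond=None)[0]
    a=o1+d1*s[0];b=o2+d2*s[1]; return (a+b)/2,np.linalg.norm(a-b)
E
python3 - <<'E'
from h import *
for n in("top","side"):
    im=get_image(n); cv2.imwrite(f"pics/{n}0.png",cv2.resize(im["color"],(800,600),interpolation=cv2.INTER_CUBIC)); print(n,im["fx"],im["cx"],im["cy"],im["k1"],im["T"].round(3).tolist())
    import pickle; pickle.dump(im,open(f"{n}0.pkl","wb"))
o=get_obs();print(o)
E
```

```text
top 495.87042066852956 252.3012472414484 183.93340874425803 -0.21380068568356533 [[-0.028, -0.989, 0.143, 0.364], [-1.0, 0.027, -0.01, 0.018], [0.006, -0.143, -0.99, 1.4], [0.0, 0.0, 0.0, 1.0]]
side 461.1697380412475 268.29265427019243 189.61620399571513 -0.048101744674964184 [[0.99, -0.102, 0.092, 0.467], [-0.138, -0.729, 0.67, -0.712], [-0.001, -0.677, -0.736, 0.884], [0.0, 0.0, 0.0, 1.0]]
{'t': 0.1, 'joint_positions': array([-1.41547037e+00,  3.07513951e-01,  1.50754594e+00, -4.69135595e-06,
        1.32839558e+00, -7.34988648e-02]), 'qd': array([-0.00255852, -0.00093238, -0.00339006, -0.00111889, -0.00046815,
        0.00123017]), 'tau': array([ 1.08649154e-03, -4.58529532e+01, -2.52607477e+01, -6.49871777e-05,
        5.52383834e-03,  2.30542787e-05]), 'tool_pos': array([ 0.13031266, -0.55943276,  0.24946289]), 'orientation': array([ 9.93461541e-01,  1.14163474e-01, -4.03713018e-05, -9.30536816e-04]), 'wrist_force': array([ 0.19116148,  0.1703441 , -0.48603743]), 'ft_torque': array([-0.03028794,  0.03660743, -0.01725945]), 'grip_force': 0.0, 'opening': 0.085140926798485}
```

View pics/top0.png

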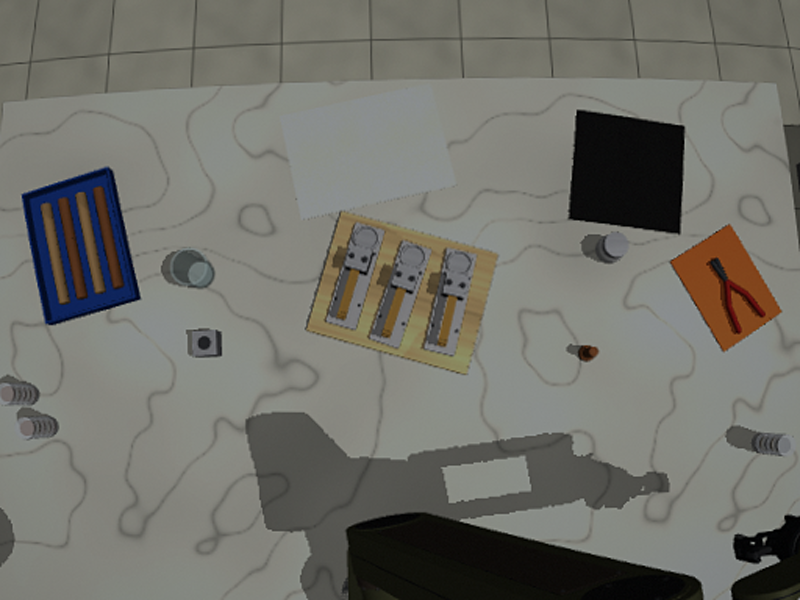

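View pics/side0.png

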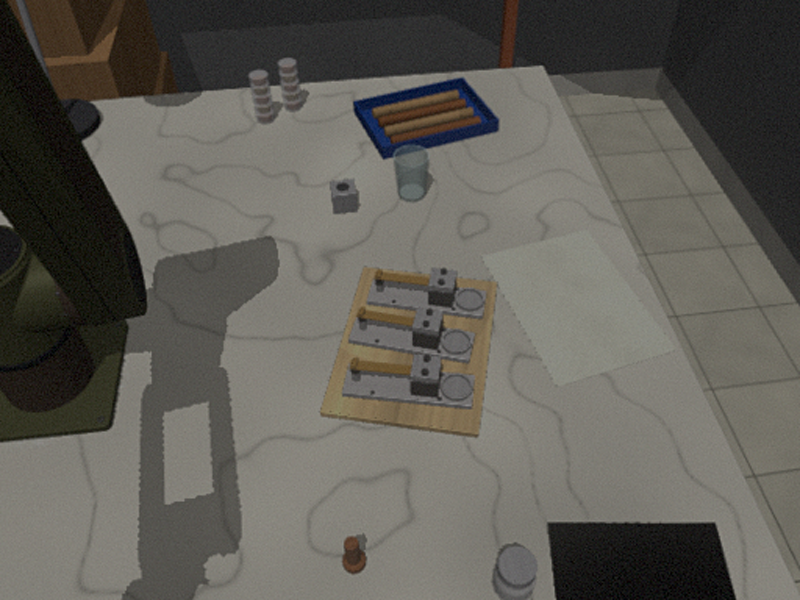

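The top view shows the board with corners near (340,211), (497,254), (467,374) and (305,329), and the peg near (588,352). In the side view the peg's foot is near (354,565), and the bystanders are clear of the board. I'll enlarge the board and the peg.

Run:
```python
from h import *; import pickle
t=pickle.load(open("top0.pkl","rb"));s=pickle.load(open("side0.pkl","rb"))
# top crop cols 190..323 rows 130..242 x6 ; side cols 200..325, rows 165..280 x6
a=t["color"][130:230,190:323]; b=s["color"][165:265,205:325]
g=lambda x:cv2.resize(cv2.convertScaleAbs(x,alpha=1.6),None,fx=6,fy=6,interpolation=cv2.INTER_CUBIC)
cv2.imwrite("pics/tc.png",g(a));cv2.imwrite("pics/sc.png",g(b))
for n,im,r in(("t",t,(350,400,200,250)),("s",s,(200,250,325,384))):
    c=im["color"][r[2]:r[3],r[0]:r[1]]; h=cv2.cvtColor(c,cv2.COLOR_BGR2HSV)
    m=((h[...,1]>110)&((h[...,0]<15)|(h[...,0]>170))).astype(np.uint8)
    k,l,st,ce=cv2.connectedComponentsWithStats(m); i=1+st[1:,4].argmax()
    print(n,st[i],ce[i]+[r[0],r[2]])
    print("\n".join("".join(".#"[v] for v in row) for row in m[st[i][1]:st[i][1]+st[i][3],st[i][0]:st[i][0]+st[i][2]]))
```

```text
t [20 21 13 10 89] [375.7752809  225.26966292]
....####.....
..#########..
.###########.
.############
#############
.###########.
.##########..
.#########...
..#######....
....###......
s [20 29 14 12 82] [226.57317073 360.62195122]
...........##.
.##........##.
.#...#...#.###
#..........###
###........##.
##........####
####.....####.
#############.
.############.
.###########..
..########....
....#####.....
```

View pics/tc.png

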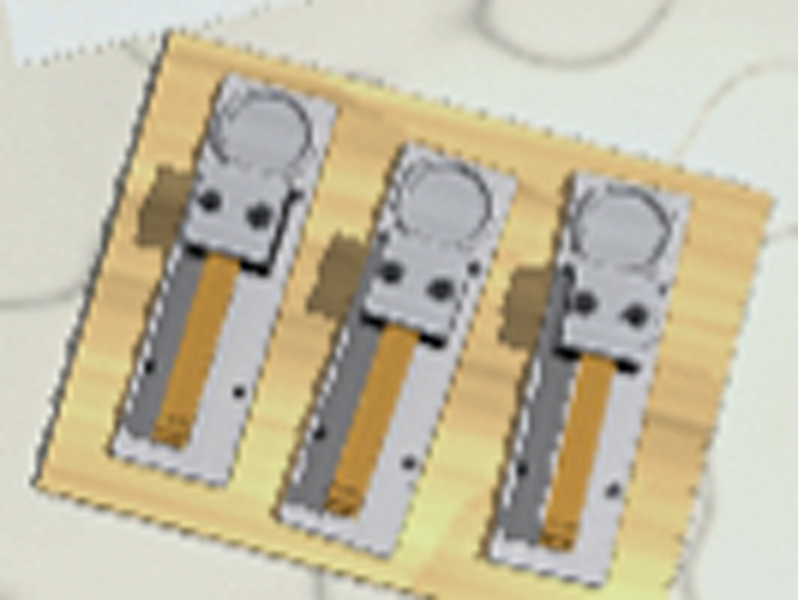

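View pics/sc.png

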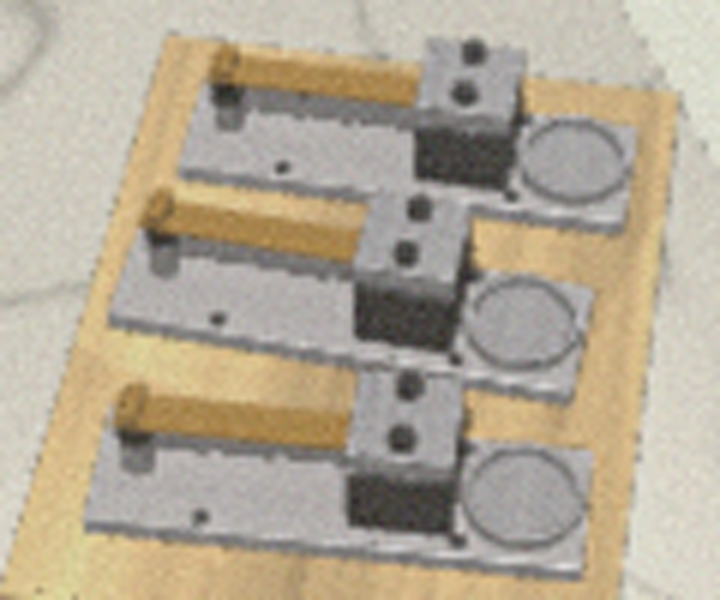

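```bash
cat > m.py <<'E'
from h import *; import pickle
t=pickle.load(open("top0.pkl","rb"));s=pickle.load(open("side0.pkl","rb"))
T=lambda u,v:((u+.5)/6-.5+190,(v+.5)/6-.5+130)
S=lambda u,v:((u+.5)/6-.5+205,(v+.5)/6-.5+165)
P={'L':[((171,430),(225,63)),((209,200),(473,50)),((260,216),(464,92)),((268,130),(574,160))],
'M':[((345,500),(161,208)),((390,272),(419,208)),((441,290),(406,252)),((446,199),(522,323))],
'R':[((558,537),(131,404)),((584,303),(410,386)),((637,316),(401,438)),((623,228),(524,499))]}
for k,v in P.items():
    X=[]
    for n,(a,b) in zip(("bar","scL","scR","dish"),v):
        p,e=tri(t,T(*a),s,S(*b)); X.append(p)
        z={"bar":.063,"scL":.073,"scR":.073,"dish":.028}[n]
        print(k,n,(p*1e3).round(1),round(e*1e3,1),"onz",(onz(t,*T(*a),z)*1e3).round(1),(onz(s,*S(*b),z)*1e3).round(1))
    d=X[3]-X[0]; print("yaw bar-dish deg",np.degrees(np.arctan2(d[1],d[0])).round(1),np.linalg.norm(d[:2]).round(4))
E
python3 m.py
python3 - <<'E'
from h import *; import pickle
t=pickle.load(open("top0.pkl","rb"));s=pickle.load(open("side0.pkl","rb"))
for n,im,r in(("t",t,(355,405,205,245)),("s",s,(205,250,330,380))):
    cv2.imwrite(f"pics/p{n}.png",cv2.resize(cv2.convertScaleAbs(im["color"][r[2]:r[3],r[0]:r[1]],alpha=1.6),(400,400*(r[3]-r[2])//(r[1]-r[0])),interpolation=cv2.INTER_CUBIC))
a=cv2.imread("pics/pt.png");b=cv2.imread("pics/ps.png");c=np.zeros((450,800,3),np.uint8);c[:a.shape[0],:400]=a;c[:b.shape[0],400:]=b[:450];cv2.imwrite("pics/peg.png",c)
E
```

```text
L bar [512.8  99.   57.1] 0.0 onz [512.1  98.7  63. ] [512.5  93.2  63. ]
L scL [615.1  79.   70.8] 1.6 onz [615.5  78.9  73. ] [613.9  76.6  73. ]
L scR [607.4  56.   70.5] 1.0 onz [607.4  55.9  73. ] [606.4  53.5  73. ]
L dish [655.6  52.5  26.1] 3.1 onz [656.7  52.5  28. ] [653.6  50.6  28. ]
yaw bar-dish deg -18.0 0.1501
M bar [479.1  20.9  58.3] 0.8 onz [478.3  20.9  63. ] [479.4  16.8  63. ]
M scL [580.2  -2.3  68.8] 1.1 onz [580.1  -2.3  73. ] [579.1  -6.1  73. ]
M scR [571.5 -25.1  70. ] 0.5 onz [571.2 -25.   73. ] [570.9 -27.7  73. ]
M dish [619.7 -30.3  25.2] 4.4 onz [621.4 -30.2  28. ] [616.9 -32.9  28. ]
yaw bar-dish deg -20.0 0.1496
R bar [459.6 -74.9  58. ] 0.9 onz [458.8 -74.5  63. ] [460.1 -78.6  63. ]
R scL [563.7 -89.7  69.7] 0.7 onz [563.5 -89.5  73. ] [563.  -92.3  73. ]
R scR [ 556.9 -113.5   70.5] 0.7 onz [ 556.9 -113.2   73. ] [ 556.3 -115.4   73. ]
R dish [ 605.1 -113.3   22.9] 2.3 onz [ 605.4 -112.8   28. ] [ 603.1 -117.    28. ]
yaw bar-dish deg -14.8 0.1504
```

View pics/peg.png

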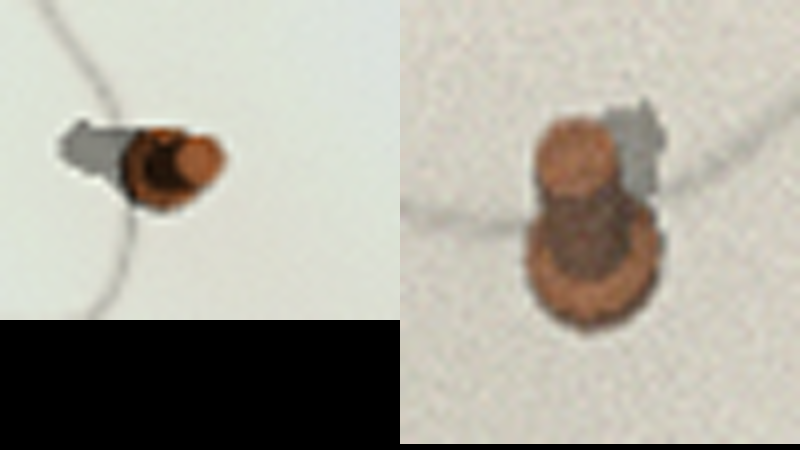

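Both views show the peg upright. Its stem top is at crop pixel (199,161) in the top view and (177,157) in the side view. Next I'll locate the peg and start moving with the fingers shut.

Run:
```python
from h import *; import pickle
t=pickle.load(open("top0.pkl","rb"));s=pickle.load(open("side0.pkl","rb"))
a=((199.5)/8-.5+355,(161.5)/8-.5+205); b=(177.5/8.889-.5+205,157.5/8.889-.5+330)
p,e=tri(t,a,s,b);print(p*1e3,e*1e3,onz(t,*a,.058)*1e3,onz(s,*b,.058)*1e3)
f=((159.5)/8-.5+355,(170)/8-.5+205);print(onz(t,*f,.008)*1e3)
```

```text
[ 435.12764551 -342.32835195   55.96839511] 0.22915228467156776 [ 434.90692941 -341.79756605   58.        ] [ 435.3199877  -343.22051966   58.        ]
[ 435.06078968 -340.36046819    8.        ]
```

Emit:
step_arm(commands=[[50,20,0,-6.2],[50,20,0,-6.2],[50,20,0,-6.2],[50,20,0,-6.2],[50,20,0,-6.2]], hand=1)

```text
t: 0.6
tool_pos: [0.3639, -0.466, 0.2499]
orientation: [0.987, -0.158, -0.0, -0.0]
wrist_force: [0.6, -1.8, 0.4]
opening: 0.0126
grip_force: 0.0
```

Emit:
step_arm(commands=[[27,50,-15,0],[27,50,-15,0],[27,50,-15,0],[27,50,-15,0],[27,50,-15,0]])

```text
t: 1.1
tool_pos: [0.4777, -0.2525, 0.1857]
orientation: [0.988, -0.156, -0.0, -0.0]
wrist_force: [0.6, -0.8, -0.0]
opening: -0.0002
grip_force: 0.0
```

Emit:
step_arm(commands=[[0,50,0,0],[0,50,0,0],[0,50,0,0],[0,50,0,0],[0,50,0,0]])

```text
t: 1.6
tool_pos: [0.4768, -0.0025, 0.1863]
orientation: [0.988, -0.156, -0.0, -0.0]
wrist_force: [1.3, 0.3, -0.4]
opening: -0.0002
grip_force: 0.0
```

Emit:
step_arm(commands=[[0,40,-10,0],[0,17,-10,0],[0,0,-10,0],[0,0,0,0],[0,0,0,0]])

```text
t: 2.1
tool_pos: [0.4772, 0.0516, 0.1562]
orientation: [0.988, -0.156, -0.001, 0.0]
wrist_force: [-0.0, -1.1, 0.7]
opening: 0.0002
grip_force: 0.0
```

Emit:
step_arm(commands=[[18,23,-10,0],[18,23,-15,0],[0,0,-20,0],[0,0,-10,0],[0,0,0,0]])

```text
t: 2.6
tool_pos: [0.5121, 0.0972, 0.1003]
orientation: [0.988, -0.156, -0.002, 0.001]
wrist_force: [0.4, -0.4, 0.1]
opening: -0.0
grip_force: 0.0
```

Run:
```python
from h import *
print(get_obs()["wrist_force"], get_obs()["tool_pos"])
im=[]
for n,r in(("top",(190,130)),("side",(205,135))):
    i=get_image(n);im.append(cv2.resize(cv2.convertScaleAbs(i["color"][r[1]:r[1]+100,r[0]:r[0]+120],alpha=1.6),(400,333),interpolation=cv2.INTER_CUBIC))
    x=get_obs()["tool_pos"]+[0,0,-.019]; print(n,(proj(i,x)-r)*3.333)
cv2.imwrite("pics/c1.png",np.hstack(im))
```

```text
[ 0.43732301 -0.38986884  0.12000584] [0.51208826 0.09722518 0.10027427]
top [ 93.7803626  234.25215294]
side [122.84328854 110.70677232]
```

View pics/c1.png

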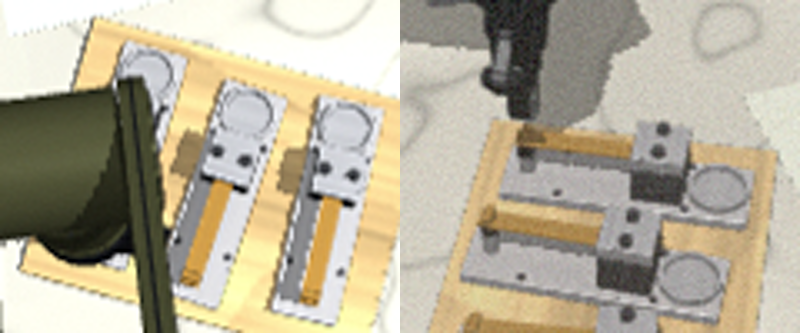

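The fingertips show in the side view at about crop (120,115), right above the left bar at (130,135), as computed. Going down onto it now.

Emit:
step_arm(commands=[[1,1,-7,0],[0,0,-6,0],[0,0,-2,0],[0,0,-1,0],[0,0,0,0]])

```text
t: 3.2
tool_pos: [0.5143, 0.0995, 0.0854]
orientation: [0.988, -0.155, -0.0, 0.0]
wrist_force: [0.0, -0.3, -0.5]
opening: 0.0001
grip_force: 0.0
```

Emit:
step_arm(commands=[[0,0,-1,0],[0,0,-1,0],[0,0,-1,0],[0,0,-1,0],[0,0,0,0]])

```text
t: 3.7
tool_pos: [0.5144, 0.0996, 0.0815]
orientation: [0.988, -0.155, 0.0, -0.0]
wrist_force: [-0.6, -0.4, 2.1]
opening: 0.0002
grip_force: 0.6
```

Emit:
step_arm(commands=[[0,0,-1,0],[0,0,-1,0],[0,0,0,0]])

```text
t: 4.0
tool_pos: [0.5142, 0.0996, 0.0795]
orientation: [0.988, -0.156, -0.0, -0.0]
wrist_force: [-0.8, 0.2, 3.3]
opening: -0.0
grip_force: 1.4
```

Emit:
step_arm(commands=[[0,0,-1,0],[0,0,-1,0],[0,0,0,0]])

```text
t: 4.3
tool_pos: [0.5141, 0.0996, 0.0775]
orientation: [0.988, -0.156, -0.0, -0.0]
wrist_force: [-2.1, 1.0, 4.3]
opening: -0.0004
grip_force: 2.1
```

Emit:
step_arm(commands=[[0,0,-1,0],[0,0,-0.5,0],[0,0,0,0]])

```text
t: 4.6
tool_pos: [0.5141, 0.0996, 0.076]
orientation: [0.988, -0.156, -0.0, -0.0]
wrist_force: [-2.6, 1.1, 4.7]
opening: -0.0001
grip_force: 2.6
```

Emit:
step_arm(commands=[[0,0,-0.5,0],[0,0,0,0]])

```text
t: 4.8
tool_pos: [0.5141, 0.0996, 0.0755]
orientation: [0.988, -0.155, -0.0, -0.0]
wrist_force: [-1.7, 1.4, 4.3]
opening: -0.0002
grip_force: 2.8
```

Emit:
step_arm(commands=[[0,0,-0.5,0],[0,0,0,0]])

```text
t: 5.0
tool_pos: [0.5141, 0.0996, 0.0751]
orientation: [0.988, -0.156, -0.0, -0.0]
wrist_force: [-2.2, 1.5, 6.0]
opening: -0.0002
grip_force: 2.9
```

Emit:
step_arm(commands=[[0,0,-0.5,0],[0,0,0,0]])

```text
t: 5.2
tool_pos: [0.5141, 0.0996, 0.0746]
orientation: [0.988, -0.156, -0.0, -0.0]
wrist_force: [-3.0, 0.8, 5.9]
opening: 0.0
grip_force: 3.1
```

Emit:
step_arm(commands=[[0,0,-0.5,0],[0,0,0,0]])

```text
t: 5.4
tool_pos: [0.5141, 0.0996, 0.0741]
orientation: [0.988, -0.156, -0.0, -0.0]
wrist_force: [-3.0, 2.2, 6.6]
opening: -0.0001
grip_force: 3.2
```

Emit:
step_arm(commands=[[0,0,-0.5,0],[0,0,0,0]])

```text
t: 5.6
tool_pos: [0.5141, 0.0996, 0.0737]
orientation: [0.988, -0.156, -0.0, -0.0]
wrist_force: [-2.4, 1.0, 7.4]
opening: 0.0004
grip_force: 3.4
```

Emit:
step_arm(commands=[[0,0,-0.5,0],[0,0,0,0]])

```text
t: 5.8
tool_pos: [0.5141, 0.0996, 0.0732]
orientation: [0.988, -0.156, -0.0, -0.0]
wrist_force: [-3.2, 0.6, 7.8]
opening: 0.0004
grip_force: 3.6
```

Emit:
step_arm(commands=[[0,0,-0.5,0],[0,0,0,0]])

```text
t: 6.0
tool_pos: [0.5141, 0.0996, 0.0728]
orientation: [0.988, -0.156, -0.0, -0.0]
wrist_force: [-2.5, 0.9, 7.0]
opening: -0.0002
grip_force: 3.7
```

Emit:
step_arm(commands=[[0,0,-0.5,0],[0,0,0,0]])

```text
t: 6.2
tool_pos: [0.5141, 0.0996, 0.0723]
orientation: [0.988, -0.156, -0.0, -0.0]
wrist_force: [-2.8, 0.9, 7.8]
opening: -0.0002
grip_force: 3.9
```

Emit:
step_arm(commands=[[0,0,-0.5,0],[0,0,0,0]])

```text
t: 6.4
tool_pos: [0.5141, 0.0996, 0.0718]
orientation: [0.988, -0.156, -0.0, -0.0]
wrist_force: [-3.5, 2.0, 7.8]
opening: -0.0005
grip_force: 4.0
```

Emit:
step_arm(commands=[[0,0,-0.5,0],[0,0,0,0]])

```text
t: 6.6
tool_pos: [0.5141, 0.0996, 0.0714]
orientation: [0.988, -0.156, -0.0, -0.0]
wrist_force: [-3.3, 0.9, 8.5]
opening: -0.0003
grip_force: 4.2
```

Emit:
step_arm(commands=[[0,0,-0.5,0],[0,0,0,0]])

```text
t: 6.8
tool_pos: [0.5142, 0.0996, 0.071]
orientation: [0.988, -0.156, -0.0, -0.0]
wrist_force: [-3.1, 1.6, 8.1]
opening: -0.0001
grip_force: 4.3
```

Emit:
step_arm(commands=[[0,0,-0.5,0],[0,0,0,0]])

```text
t: 7.0
tool_pos: [0.5141, 0.0996, 0.0708]
orientation: [0.988, -0.156, -0.0, -0.0]
wrist_force: [-4.1, 1.8, 11.7]
opening: 0.0
grip_force: 5.8
```

Run:
```python
from h import *
i=get_image("side"); c=i["color"][140:200,215:295]
cv2.imwrite("pics/c2.png",cv2.resize(cv2.convertScaleAbs(c,alpha=1.8),(800,600),interpolation=cv2.INTER_CUBIC))
```

```text
(no output)
```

View pics/c2.png

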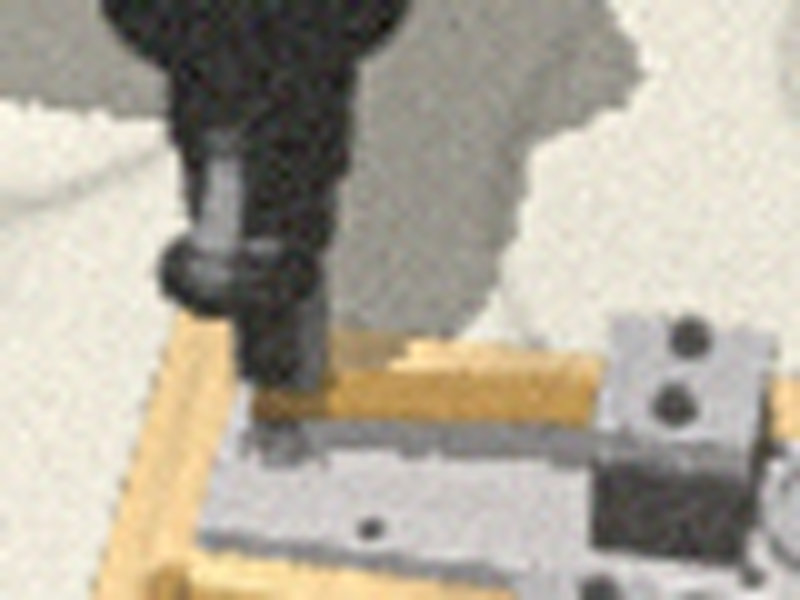

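The bar is bent down to the post and the force has begun to jump (11.7 N). A little more, hold, then release.

Emit:
step_arm(commands=[[0,0,-0.4,0],[0,0,0,0],[0,0,0,0]])

```text
t: 7.35
tool_pos: [0.5142, 0.0997, 0.0708]
orientation: [0.988, -0.156, 0.0, -0.0]
wrist_force: [-4.6, 1.7, 14.9]
opening: 0.0003
grip_force: 7.2
```

Emit:
step_arm(commands=[[0,0,0,0],[0,0,0,0],[0,0,0,0],[0,0,0,0]])

```text
t: 7.75
tool_pos: [0.5142, 0.0996, 0.0707]
orientation: [0.988, -0.156, 0.0, -0.0]
wrist_force: [-5.1, 1.2, 14.8]
opening: 0.0
grip_force: 7.2
```

Emit:
step_arm(commands=[[0,0,0,0],[0,0,4,0],[0,0,8,0],[0,0,13,0],[0,0,13,0]])

```text
t: 8.25
tool_pos: [0.5146, 0.0992, 0.1077]
orientation: [0.988, -0.155, 0.0, 0.0]
wrist_force: [0.2, -0.3, 0.9]
opening: -0.0
grip_force: 0.0
```

Emit:
step_arm(commands=[[-12,-26,0,-1],[-12,-27,0,-1],[-11,-27,0,0],[0,0,-10,0],[0,0,-8,0]])

```text
t: 8.75
tool_pos: [0.4798, 0.0189, 0.0892]
orientation: [0.985, -0.174, 0.001, -0.0]
wrist_force: [0.9, -0.2, 0.4]
opening: 0.0004
grip_force: 0.0
```

Emit:
step_arm(commands=[[0,0,-4,0],[0,0,-2,0],[0,0,0,0],[0,0,0,0]])

```text
t: 9.15
tool_pos: [0.4797, 0.02, 0.0835]
orientation: [0.985, -0.172, 0.0, -0.0]
wrist_force: [0.4, -0.1, 0.2]
opening: -0.0001
grip_force: 0.0
```

Emit:
step_arm(commands=[[0,0,-1,0],[0,0,-1,0],[0,0,0,0],[0,0,0,0]])

```text
t: 9.55
tool_pos: [0.4796, 0.0196, 0.0818]
orientation: [0.985, -0.173, 0.0, -0.0]
wrist_force: [0.1, 1.3, 0.5]
opening: -0.0002
grip_force: 0.6
```

Emit:
step_arm(commands=[[0,0,-1,0],[0,0,-1,0],[0,0,0,0]])

```text
t: 9.85
tool_pos: [0.4795, 0.0196, 0.0797]
orientation: [0.985, -0.173, 0.0, -0.0]
wrist_force: [-0.3, 1.7, 2.3]
opening: 0.0
grip_force: 1.4
```

Emit:
step_arm(commands=[[0,0,-1,0],[0,0,-1,0],[0,0,0,0]])

```text
t: 10.15
tool_pos: [0.4793, 0.0196, 0.0776]
orientation: [0.985, -0.173, -0.0, -0.0]
wrist_force: [0.4, 2.3, 4.8]
opening: 0.0002
grip_force: 2.2
```

Emit:
step_arm(commands=[[0,0,-1,0],[0,0,-0.5,0],[0,0,0,0]])

```text
t: 10.45
tool_pos: [0.4793, 0.0197, 0.0762]
orientation: [0.985, -0.173, -0.0, -0.0]
wrist_force: [-1.0, 2.2, 5.4]
opening: 0.0002
grip_force: 2.8
```

Emit:
step_arm(commands=[[0,0,-0.5,0],[0,0,0,0]])

```text
t: 10.65
tool_pos: [0.4793, 0.0196, 0.0757]
orientation: [0.985, -0.173, -0.0, -0.0]
wrist_force: [-1.2, 1.7, 5.8]
opening: 0.0
grip_force: 3.0
```

Emit:
step_arm(commands=[[0,0,-0.5,0],[0,0,0,0]])

```text
t: 10.85
tool_pos: [0.4793, 0.0197, 0.0752]
orientation: [0.985, -0.173, -0.0, -0.0]
wrist_force: [-1.4, 2.0, 6.3]
opening: 0.0002
grip_force: 3.2
```

Emit:
step_arm(commands=[[0,0,-0.5,0],[0,0,0,0]])

```text
t: 11.05
tool_pos: [0.4793, 0.0196, 0.0748]
orientation: [0.985, -0.173, -0.0, -0.0]
wrist_force: [-1.5, 2.4, 6.5]
opening: 0.0002
grip_force: 3.3
```

Emit:
step_arm(commands=[[0,0,-0.5,0],[0,0,0,0]])

```text
t: 11.25
tool_pos: [0.4793, 0.0196, 0.0744]
orientation: [0.985, -0.173, 0.0, -0.0]
wrist_force: [-1.4, 1.9, 7.7]
opening: -0.0001
grip_force: 3.9
```

Emit:
step_arm(commands=[[0,0,-0.5,0],[0,0,0,0]])

```text
t: 11.45
tool_pos: [0.4793, 0.0197, 0.0743]
orientation: [0.985, -0.173, 0.0, -0.0]
wrist_force: [-2.1, 3.3, 11.9]
opening: -0.0002
grip_force: 5.8
```

On the stop, so a touch more, hold and lift. Then on to the right strip.

Emit:
step_arm(commands=[[0,0,-0.4,0],[0,0,0,0],[0,0,0,0],[0,0,0,0],[0,0,0,0]])

```text
t: 11.95
tool_pos: [0.4793, 0.0197, 0.0742]
orientation: [0.985, -0.173, 0.0, -0.0]
wrist_force: [-4.1, 2.5, 14.5]
opening: -0.0001
grip_force: 7.3
```

Emit:
step_arm(commands=[[0,0,0,0],[0,0,4,0],[0,0,8,0],[0,0,13,0],[0,0,13,0]])

```text
t: 12.45
tool_pos: [0.4788, 0.0191, 0.1112]
orientation: [0.985, -0.173, -0.001, 0.0]
wrist_force: [-0.2, -0.3, -0.3]
opening: 0.0002
grip_force: 0.0
```

Emit:
step_arm(commands=[[-6,-31,0,2],[-6,-32,0,2],[-7,-32,0,1],[0,0,-10,0],[0,0,-12,0]])

```text
t: 12.95
tool_pos: [0.4604, -0.0766, 0.089]
orientation: [0.991, -0.131, 0.0, 0.0]
wrist_force: [0.4, 1.0, -0.6]
opening: 0.0
grip_force: 0.0
```

Emit:
step_arm(commands=[[0,0,-4,0],[0,0,-1,0],[0,0,0,0],[0,0,0,0]])

```text
t: 13.35
tool_pos: [0.4607, -0.0751, 0.0844]
orientation: [0.992, -0.129, 0.0, 0.0]
wrist_force: [0.6, 0.3, 0.2]
opening: -0.0002
grip_force: 0.0
```

Emit:
step_arm(commands=[[0,0,-1,0],[0,0,-1,0],[0,0,-1,0],[0,0,0,0]])

```text
t: 13.75
tool_pos: [0.4604, -0.0754, 0.0812]
orientation: [0.992, -0.13, 0.0, -0.0]
wrist_force: [0.1, 0.4, 0.7]
opening: -0.0001
grip_force: 0.2
```

Emit:
step_arm(commands=[[0,0,-1,0],[0,0,-1,0],[0,0,0,0]])

```text
t: 14.05
tool_pos: [0.4603, -0.0754, 0.0791]
orientation: [0.992, -0.13, -0.0, -0.0]
wrist_force: [0.7, 0.0, 0.1]
opening: -0.0001
grip_force: 0.5
```

Emit:
step_arm(commands=[[0,0,-1,0],[0,0,-1,0],[0,0,0,0]])

```text
t: 14.35
tool_pos: [0.4603, -0.0754, 0.0771]
orientation: [0.992, -0.13, -0.0, -0.0]
wrist_force: [-0.6, 1.0, 1.4]
opening: -0.0002
grip_force: 0.7
```

Emit:
step_arm(commands=[[0,0,-1,0],[0,0,-0.5,0],[0,0,0,0]])

```text
t: 14.65
tool_pos: [0.4602, -0.0754, 0.0756]
orientation: [0.992, -0.13, -0.0, -0.0]
wrist_force: [-0.8, 1.3, 1.3]
opening: 0.0002
grip_force: 0.9
```

The right strip is clearly the softest, at a third of the others' stiffness. Next I'll find its stop.

Emit:
step_arm(commands=[[0,0,-0.5,0],[0,0,-0.5,0],[0,0,0,0]])

```text
t: 14.95
tool_pos: [0.4602, -0.0754, 0.0746]
orientation: [0.992, -0.13, -0.0, -0.0]
wrist_force: [-1.1, 0.2, 3.3]
opening: -0.0001
grip_force: 1.0
```

Emit:
step_arm(commands=[[0,0,-0.5,0],[0,0,-0.5,0],[0,0,0,0]])

```text
t: 15.25
tool_pos: [0.4602, -0.0754, 0.0736]
orientation: [0.992, -0.13, -0.0, -0.0]
wrist_force: [-1.2, 0.4, 2.1]
opening: -0.0004
grip_force: 1.1
```

Emit:
step_arm(commands=[[0,0,-0.5,0],[0,0,-0.5,0],[0,0,0,0]])

```text
t: 15.55
tool_pos: [0.4602, -0.0755, 0.0728]
orientation: [0.992, -0.13, -0.0, -0.0]
wrist_force: [-2.8, 0.7, 4.0]
opening: -0.0004
grip_force: 2.0
```

Emit:
step_arm(commands=[[0,0,-0.5,0],[0,0,0,0]])

```text
t: 15.75
tool_pos: [0.4603, -0.0755, 0.0726]
orientation: [0.992, -0.13, -0.0, 0.0]
wrist_force: [-2.5, 1.1, 8.8]
opening: -0.0003
grip_force: 4.1
```

Emit:
step_arm(commands=[[0,0,-0.5,0],[0,0,0,0]])

```text
t: 15.95
tool_pos: [0.4603, -0.0755, 0.0725]
orientation: [0.992, -0.13, 0.0, 0.0]
wrist_force: [-3.9, 2.0, 13.3]
opening: 0.0002
grip_force: 6.1
```

Emit:
step_arm(commands=[[0,0,-0.1,0],[0,0,0,0],[0,0,0,0],[0,0,0,0],[0,0,0,0]])

```text
t: 16.45
tool_pos: [0.4603, -0.0754, 0.0725]
orientation: [0.992, -0.13, 0.0, 0.0]
wrist_force: [-3.9, 1.4, 12.4]
opening: -0.0002
grip_force: 6.4
```

Emit:
step_arm(commands=[[0,0,0,0],[0,0,4,0],[0,0,10,0],[0,0,22,0],[0,0,22,0]])

```text
t: 16.95
tool_pos: [0.4606, -0.0757, 0.1303]
orientation: [0.992, -0.13, -0.0, 0.0]
wrist_force: [-0.2, -0.2, 0.4]
opening: 0.0
grip_force: 0.0
```

Emit:
step_arm(commands=[[-4,-40,0,0],[-4,-40,0,0],[-4,-40,0,0],[-4,-40,0,0],[-4,-40,0,0]], hand=0, newtons=30)

```text
t: 17.45
tool_pos: [0.4406, -0.2776, 0.1302]
orientation: [0.992, -0.13, 0.001, 0.0]
wrist_force: [1.1, 0.3, 0.1]
opening: 0.0722
grip_force: 0.0
```

Emit:
step_arm(commands=[[-4,-40,0,0],[-1,-27,0,0],[0,0,0,0],[0,0,0,0]])

```text
t: 17.85
tool_pos: [0.4353, -0.3431, 0.1297]
orientation: [0.991, -0.13, 0.0, -0.0]
wrist_force: [0.6, 0.6, 0.2]
opening: 0.0853
grip_force: 0.0
```

Emit:
step_arm(commands=[[0,0,-25,0],[0,0,-25,0],[0,0,-22,0],[0,0,-15,0],[0,0,-5,0]])

```text
t: 18.35
tool_pos: [0.4345, -0.34, 0.0362]
orientation: [0.992, -0.129, -0.002, -0.001]
wrist_force: [0.3, 0.2, -0.2]
opening: 0.085
grip_force: 0.0
```

Emit:
step_arm(commands=[[0,0,0,0],[0,0,0,0],[0,0,0,0],[0,0,0,0],[0,0,0,0]], hand=1)

```text
t: 18.85
tool_pos: [0.4357, -0.3428, 0.0383]
orientation: [0.992, -0.13, 0.001, 0.0]
wrist_force: [-0.4, 1.5, 3.2]
opening: 0.0166
grip_force: 29.2
```

Emit:
step_arm(commands=[[0,0,0,0],[0,0,0,0],[0,0,0,0]])

```text
t: 19.15
tool_pos: [0.4357, -0.3428, 0.0384]
orientation: [0.992, -0.13, 0.001, 0.0]
wrist_force: [0.1, 0.3, 5.6]
opening: 0.0165
grip_force: 29.4
```

Run:
```python
from h import *
im=[]
o=get_obs();p=o["tool_pos"];print(p)
for n,r in(("top",(340,190)),("side",(190,290))):
    i=get_image(n);im.append(cv2.resize(cv2.convertScaleAbs(i["color"][r[1]:r[1]+80,r[0]:r[0]+80],alpha=1.6),(400,400),interpolation=cv2.INTER_CUBIC))
    print(n,(proj(i,p)-r)*5,(proj(i,[p[0],p[1],0])-r)*5)
cv2.imwrite("pics/c3.png",np.hstack(im))
```

```text
[ 0.43572886 -0.34284167  0.03835787]
top [189.88033633 174.10053157] [172.87686283 178.2679011 ]
side [177.13121868 306.72456723] [184.14325658 347.0983027 ]
```

View pics/c3.png

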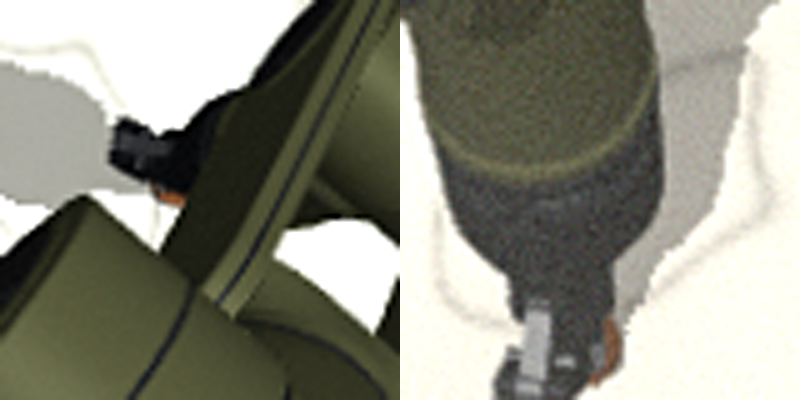

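The grip closed on the stem: opening is 16.5 mm, and the foot's orange edge in the side view agrees with the computed peg axis at (184,347). Now I'll lift it and carry it over the right dish.

Emit:
step_arm(commands=[[0,0,10,0],[0,0,20,0],[0,0,30,0],[0,0,30,0],[0,0,22,0]])

```text
t: 19.75
tool_pos: [0.4355, -0.3428, 0.1517]
orientation: [0.992, -0.13, 0.001, 0.0]
wrist_force: [-0.3, -0.3, -1.3]
opening: 0.0165
grip_force: 29.3
```

Emit:
step_arm(commands=[[20,28,0,0],[30,40,0,0],[30,40,0,0],[30,40,0,0],[30,40,0,0]])

```text
t: 20.25
tool_pos: [0.576, -0.1529, 0.15]
orientation: [0.992, -0.13, -0.0, 0.0]
wrist_force: [0.7, -0.8, -1.4]
opening: 0.0166
grip_force: 29.4
```

Emit:
step_arm(commands=[[20,28,0,0],[8,12,0,0],[0,0,0,0],[0,0,0,0]])

```text
t: 20.65
tool_pos: [0.6023, -0.1152, 0.1494]
orientation: [0.992, -0.129, -0.001, 0.0]
wrist_force: [-0.1, 0.4, -0.1]
opening: 0.0165
grip_force: 29.4
```

Correct by (+2,+2) and descend to about z = 80, then look.

Emit:
step_arm(commands=[[2,2,-25,0],[0,0,-25,0],[0,0,-15,0],[0,0,-5,0],[0,0,0,0]])

```text
t: 21.15
tool_pos: [0.604, -0.1139, 0.079]
orientation: [0.991, -0.131, -0.001, 0.0]
wrist_force: [0.4, 1.2, -1.6]
opening: 0.0165
grip_force: 29.4
```

Emit:
step_arm(commands=[[0,0,0,0],[0,0,0,0]])

```text
t: 21.35
tool_pos: [0.606, -0.1132, 0.0808]
orientation: [0.992, -0.13, 0.001, 0.0]
wrist_force: [0.2, 1.5, -0.8]
opening: 0.0164
grip_force: 29.4
```

Run:
```python
from h import *
o=get_obs();p=o["tool_pos"];print(p)
i=get_image("side");r=(245,190)
c=cv2.resize(cv2.convertScaleAbs(i["color"][r[1]:r[1]+75,r[0]:r[0]+100],alpha=1.6),(800,600),interpolation=cv2.INTER_CUBIC)
f=lambda q:(proj(i,q)-r)*8+3.5
print("peg bottom",f([p[0],p[1],p[2]-.0384]),"dish",f([.6045,-.1134,.024]))
cv2.imwrite("pics/c4.png",c)
```

```text
[ 0.60603402 -0.11320272  0.08078515]
peg bottom [388.77359321 423.31510715] dish [381.0702267  462.74435354]
```

View pics/c4.png

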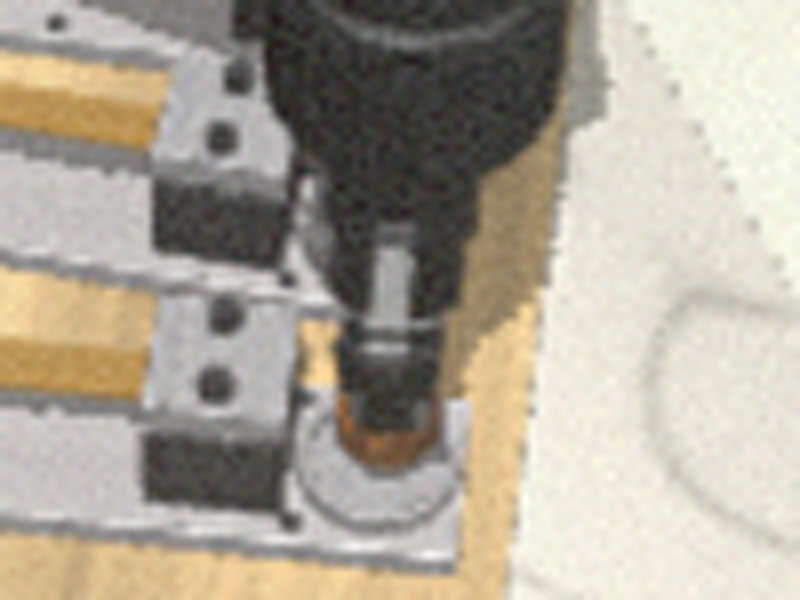

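The peg foot spans columns 337–442 (centre 389). The dish spans 297–465 (centre 381), so I'll shift 1.5 mm back and lower.

Emit:
step_arm(commands=[[-1.5,0,-6,0],[0,0,-5,0],[0,0,-3,0],[0,0,-1,0],[0,0,0,0]])

```text
t: 21.9
tool_pos: [0.6036, -0.1123, 0.0642]
orientation: [0.992, -0.13, -0.0, -0.0]
wrist_force: [-0.6, -0.2, -0.9]
opening: 0.0164
grip_force: 29.4
```

Emit:
step_arm(commands=[[0,0,-1,0],[0,0,-1,0],[0,0,0,0]])

```text
t: 22.2
tool_pos: [0.6039, -0.1125, 0.0625]
orientation: [0.992, -0.13, -0.0, 0.0]
wrist_force: [-0.6, -0.4, -0.0]
opening: 0.0162
grip_force: 29.4
```

Emit:
step_arm(commands=[[0,0,-0.5,0],[0,0,-0.5,0],[0,0,0,0]])

```text
t: 22.5
tool_pos: [0.604, -0.1125, 0.0624]
orientation: [0.992, -0.13, 0.0, 0.0]
wrist_force: [-0.9, 0.5, 4.8]
opening: 0.0164
grip_force: 29.9
```

The peg is seated at the expected height. Release and retreat.

Emit:
step_arm(commands=[[0,0,0.5,0],[0,0,0,0],[0,0,0,0],[0,0,0,0],[0,0,0,0]], hand=0.4)

```text
t: 23.0
tool_pos: [0.6038, -0.1125, 0.0619]
orientation: [0.992, -0.13, -0.0, -0.0]
wrist_force: [-0.3, -0.5, -0.2]
opening: 0.0514
grip_force: 0.0
```

Emit:
step_arm(commands=[[0,0,10,0],[0,0,15,0],[0,0,25,0],[0,0,40,0],[0,0,40,0]])

```text
t: 23.5
tool_pos: [0.6033, -0.1123, 0.1935]
orientation: [0.992, -0.13, -0.001, -0.0]
wrist_force: [1.1, 0.9, 0.3]
opening: 0.0514
grip_force: 0.0
```

Emit:
step_arm(commands=[[-20,-30,10,0],[-25,-45,10,0],[-25,-45,0,0],[-20,-30,0,0],[0,0,0,0]])

```text
t: 24.0
tool_pos: [0.5133, -0.2628, 0.2126]
orientation: [0.991, -0.132, -0.0, 0.001]
wrist_force: [-0.1, 0.5, 0.4]
opening: 0.0514
grip_force: 0.0
```

Run:
```python
from h import *
im=[]
for n,r in(("top",(190,130)),("side",(205,155))):
    i=get_image(n);im.append(cv2.resize(cv2.convertScaleAbs(i["color"][r[1]:r[1]+115,r[0]:r[0]+125],alpha=1.6),(400,368),interpolation=cv2.INTER_CUBIC))
cv2.imwrite("pics/c5.png",np.hstack(im))
```

```text
(no output)
```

View pics/c5.png

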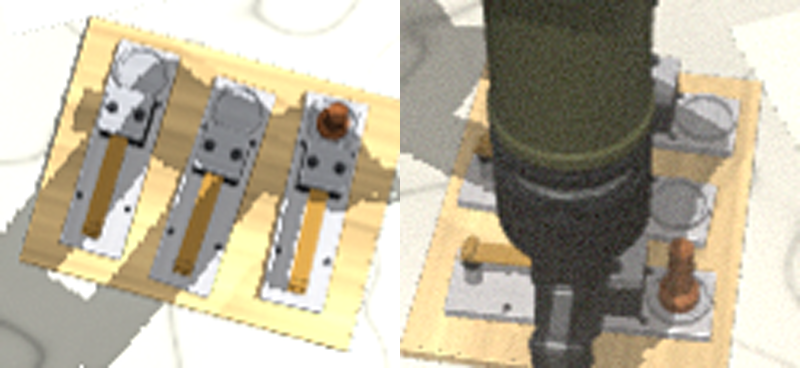

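The peg stands upright in the right dish, at (335,120) in the top crop and (680,285) in the side crop. All the strips are up again and the gripper is clear.

```bash
python3 -c "
from rig import *
print(close_job())"
```

```text
the job is handed in; nothing more can be done
None
```

The job is handed in at about 24 s: I pressed all three strips onto their stops from left to right, at no more than about 16 N in any reading. The right-hand strip gave most easily, and the peg stands upright in the dish behind it.

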